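# Make up two test kits on their trays

## Task

Make up the two test kits from the stock in the middle of the bench. The blue tray gets the large amber bottle and the small dropper bottle with the green band; the yellow tray gets the large white bottle, the small dropper bottle with the red cap, and the bench timer. Stand each bottle upright in the middle of the printed round place of its size, lay the timer face up, square in the middle of the printed square, and leave the petri dish and the beaker where they are.

Things in the scene. Friction and masses are not known exactly. Their poses are not given: they have to be found in the camera images.
- blue_tray: The blue kit tray, a flat plastic tray 160 x 120 mm, fixed to the table, floor 4 mm above the table, lip all round 7 mm above the table (3 mm above the floor). Origin: centre of its underside. Its x axis runs along its length, away from the robot to within 12 degrees; y is across. Two printed places (grey, white-edged) on its centre line (y = 0): a small round one, 44 mm across, at x = -45 mm (near end), and a large round one, 74 mm across, at x = +30 mm (far end).
- yellow_tray: The yellow kit tray, the same make but 252 x 120 mm, fixed to the table, floor 4 mm and lip 7 mm above the table. Origin: centre of its underside. Its x axis runs along its length, away from the robot to within 12 degrees; y is across. Three printed places (grey, white-edged) on its centre line (y = 0): a 78 mm square at x = -73 mm (near end), a small round one, 44 mm across, at x = +2 mm, and a large round one, 74 mm across, at x = +75 mm (far end).
- amber_bottle: Large brown (amber) bottle with black cap and orange label, standing, 54 mm across, 108 mm high, about 0.19 kg; straight body from the foot up to about 75 mm. Origin: centre of its underside, z up along the bottle.
- white_bottle: Large white bottle with black cap and blue band, standing, 48 mm across, 92 mm high, about 0.12 kg; straight body from the foot up to about 65 mm. Origin: centre of its underside, z up along the bottle.
- green_dropper: Small white dropper bottle with white nozzle cap and green band, standing, 29 mm across, 71 mm high, about 30 g; straight body from the foot up to about 45 mm. Origin: centre of its underside, z up along the bottle.
- red_dropper: Small white dropper bottle with red nozzle cap and red band, standing, 29 mm across, 71 mm high, about 30 g; straight body from the foot up to about 45 mm. Origin: centre of its underside, z up along the bottle.
- timer: White square bench timer with a display and three keys (which need no pressing) on top, lying flat, 62 x 62 mm, 15 mm high (the case 13 mm), about 55 g, taken by two opposite sides. Origin: centre of its underside; x and y square to its sides, z up; it starts within 15 degrees of straight to the robot.
- petri_dish: Bystander: closed round petri dish lying flat, 62 mm across, 13 mm high, loose. Origin: centre of its underside. It stays where it is.
- beaker: Bystander: empty clear beaker, 55 mm across, 68 mm high, loose, standing among the stock. Origin: centre of its underside. It stays where it is.

How it is judged:
By the outcome, as a careful person would: the job done as asked, in the order asked, and still so for the second after the job is handed in, with the robot touching nothing.
It also fails if it takes over 128 s, if anything falls off the work surface, if the arm or the gripper's body presses on something with over 40 N, if the wrist force passes 120 N, or if a joint passes its speed limit or range.

## Robot

A 7-joint arm with a two-finger parallel gripper is mounted at the origin on a cart in front of the work surface, level with it; the furniture and walls round the work are solid. World frame = base frame: x ahead of the robot, y to its left, z up, the work surface at z = 0. Lengths are in m, angles in rad, forces in N, time in s.
With the tool pointing down it reaches from about 0.4 to 0.85 m from the base axis. Payload 4.5 kg.
Tool frame: the origin (TCP) lies at the centre of the arm's flange, where the gripper is bolted on; the fingertips stand nose_length ahead of it and the grasp point (between the pads) lies 147 mm ahead of it (nose_length is the distance from the TCP to the fingertips, in m); z points along the fingers, y is the line along which they close (so a half turn about z gives the same grasp; the last joint's range is limited). The gripper opens to 88 mm and grips with 3 to 60 N. Pads are 18 mm wide; open, the fingers measure 123 mm over their backs; the gripper's body (75 mm by 187 mm) begins 45 mm behind the grasp point.
Start: joints at [1.375, 0.689, -0.195, 1.565, 0.157, 0.902, -0.215], TCP at [0.142, -0.609, 0.405] pointing down, gripper open.
Joint ranges: [-3.01, 3.01], [-0.46, 2.08], [-1.47, 1.51], [0.13, 2.56], [-1, 4.14], [0.04, 2.09], [-2.66, 2.66]. Speed limits (rad/s): [2.57, 2.57, 3.14, 3.14, 3.14, 3.14, 3.14].

## Interface

Orientations are given as a unit quaternion [x, y, z, w].
In Python, from plant import * gives the robot as it stands.
- The arm moves only by the tool play_rows, never from a script. Its argument "rows" is a list that holds one entry, the list of rows, each a list of 6 numbers: the shift along the tool's x, y, z normalised to -1 to 1, where 1 is 0.5 m, then the turn, a rotation vector about the tool's x, y, z normalised to -1 to 1, where 1 is 0.5 rad. A call has 1 to 20 rows; each row is the pose to reach, as a shift and turn from the pose commanded when the call began, along the tool's axes at that moment; what a row does not reach only later rows make up. A row lasts 1/12 s, in which the tool goes at most 41.7 mm and 7.16 degrees, less where a joint would pass 70% of its speed; a pose out of reach is approached as far as the arm can. A call with a number of a shift or a turn outside -1 to 1 is refused whole. A call with a gripper value outside its range is refused whole. "claw" is the closure, from 0 (fully open) to 1 (shut), set as the call begins (left out, the last holds). The fingers move at their own pace and stop on an object; "squeeze" is the grip in N (left out, the last holds). Time passes only in rows, so rows that repeat a pose let the fingers close. It gives the time, the measured TCP pose, the force, the opening and the grip force at its end, in the units of the state.
- get_state(): the state, without advancing time (a new reading comes with each control period).
- snapshot(name): name is "side" or "top" or "wrist"; returns a dict with "pixels" (420x560x3 uint8, blue, green, red), "camera_matrix" (3x3 intrinsics, pixels), "world_to_cam" (4x4, takes a point from world to camera coordinates); the wrist camera has in their place "mount" (4x4, takes a point from camera to tool coordinates, whose origin is the TCP and whose axes are the flange's). Camera axes: x right, y down, z forward; pixel columns grow to the right and rows downward; lengths in m; the calibration is good to about 2 mm. A picture is of the moment at which its call begins: read the wrist's pose just before it. There is no depth.
- finish_job(): hands the job in; it is judged then, once.
The state is a dict: "clock": time; "q": joint angles; "qd": joint speeds; "joint_torque": joint torques, N m; "tool_pos": TCP position; "eef_rot": TCP orientation; "contact_force": force on the tool from outside, world axes, zero at the start; "moment": the same for the moment, N m; "opening": opening from 0.0 (shut) to 1.0 (fully open); "finger_force": force on a finger pad.
Only numpy, scipy, OpenCV 4.12 (cv2) and the standard library are available. Lean on these libraries where they do the work, as an engineer would, in place of code of your own. Each camera call takes 0.05 s, during which the arm holds its last target. There are 200 camera calls.

## Working session

There is one attempt and no reset: what is moved stays moved. The work goes in short steps, Python scripts to look and compute and a tool call to move; the robot and the scene stay as the last step left them, time stands still between calls to the robot, and variables do not carry over. Pictures are saved under pics/ and viewed, at most 14 in all, crops included, and the job is handed in when it is done.

Besides the shell and the picture viewer there is one more tool, called after "Call:" as name([rows], argument=value, ...), one row to a line, values as JSON. play_rows: Moves the arm, as the interface text tells. Its arguments: {"type":"object","properties":{"rows":{"type":"array"},"claw":{"type":"number"},"squeeze":{"type":"number"}},"required":["rows"]}

```bash
ls; mkdir -p pics; python3 - <<'E'
from plant import *
import cv2, plant, numpy as np
print([n for n in dir(plant) if n[0]!='_'])
s=get_state(); print({k:np.round(v,3) for k,v in s.items()})
try: print(nose_length)
except Exception as e: print(e)
for n in ("top","side"):
    d=snapshot(n); cv2.imwrite(f"pics/{n}0.png",d["pixels"]); np.savez(f"{n}.npz",**d); print(n,d["camera_matrix"],d["world_to_cam"])
E
```

```text
pics
['Unreachable', 'finish_job', 'get_state', 'nose_length', 'snapshot']
{'clock': np.float64(0.0), 'q': array([ 1.375,  0.69 , -0.195,  1.566,  0.157,  0.903, -0.215]), 'qd': array([-0.   , -0.001,  0.   , -0.   ,  0.   ,  0.   , -0.001]), 'joint_torque': array([-1.0000e-03, -5.2756e+01, -1.2670e+00, -1.5342e+01, -5.3000e-02,
        7.0000e-03,  0.0000e+00]), 'tool_pos': array([ 0.142, -0.608,  0.404]), 'eef_rot': array([ 0.993,  0.115, -0.   , -0.001]), 'contact_force': array([-0.354,  0.143, -0.478]), 'moment': array([ 0.03 , -0.004, -0.024]), 'finger_force': np.float64(0.0), 'opening': np.float64(1.001)}
0.166
top [[446.79698392   0.         279.69886061]
 [  0.         446.79698392 213.85832387]
 [  0.           0.           1.        ]] [[-0.02783023 -0.99960432  0.00408487  0.00232592]
 [-0.97673269  0.02632369 -0.21283873  0.54694639]
 [ 0.21264698 -0.00991318 -0.9770788   0.81825285]
 [ 0.          0.          0.          1.        ]]
side [[531.84157425   0.         284.48322438]
 [  0.         531.84157425 210.0036069 ]
 [  0.           0.           1.        ]] [[-9.75325717e-01 -2.20770180e-01  5.23692091e-04  5.35825389e-01]
 [-1.20707789e-01  5.31277668e-01 -8.38554512e-01  9.66896796e-02]
 [ 1.84849605e-01 -8.17926994e-01 -5.44817453e-01  9.64075348e-01]
 [ 0.00000000e+00  0.00000000e+00  0.00000000e+00  1.00000000e+00]]
```

View pics/top0.png

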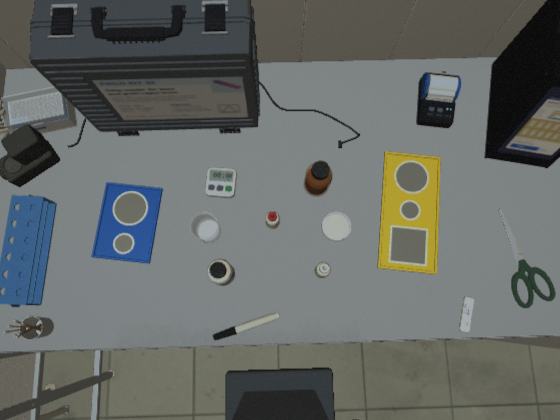

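View pics/side0.png

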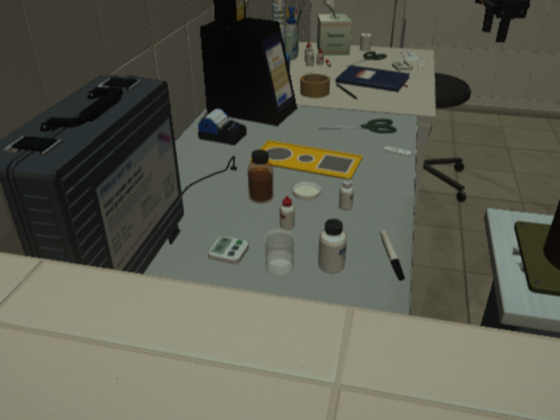

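Top view: blue tray about (128,223), yellow tray (410,212), amber bottle (319,178), white bottle (220,270), red dropper (272,219), green dropper (323,269), timer (221,182), dish (337,226) and beaker (206,229). The side view shows all of the stock and the yellow tray, but not the blue tray.

```bash
cat > h.py <<'E'
from plant import *
import numpy as np, cv2
from scipy.spatial.transform import Rotation as R
def cam(d, s=None):
    """K, world->cam 4x4"""
    if "world_to_cam" in d: return np.array(d["camera_matrix"]), np.array(d["world_to_cam"])
    T=np.eye(4); T[:3,:3]=R.from_quat(s["eef_rot"]).as_matrix(); T[:3,3]=s["tool_pos"]
    return np.array(d["camera_matrix"]), np.linalg.inv(T@np.array(d["mount"]))
def onplane(c,uv,z):
    K,W=c; Rm=W[:3,:3]; o=-Rm.T@W[:3,3]; r=Rm.T@np.linalg.solve(K,[uv[0],uv[1],1]); return o+r*(z-o[2])/r[2]
def tri(*cu):
    A=[];b=[]
    for (K,W),uv in cu:
        Rm=W[:3,:3]; o=-Rm.T@W[:3,3]; r=Rm.T@np.linalg.solve(K,[uv[0],uv[1],1]); r/=np.linalg.norm(r)
        P=np.eye(3)-np.outer(r,r); A.append(P); b.append(P@o)
    x=np.linalg.lstsq(np.vstack(A),np.hstack(b),rcond=None)[0]
    return x, max(np.linalg.norm(a@x-q) for a,q in zip(A,b))
def proj(c,p):
    K,W=c; q=K@(W[:3,:3]@np.asarray(p)+W[:3,3]); return q[:2]/q[2]
E
python3 - <<'E'
from h import *
t=np.load("top.npz"); s=np.load("side.npz"); ct=cam(t); cs=cam(s)
for n,a,b in [("amber cap",(320,169),(261,156)),("white cap",(219,265),(333,226)),("red cap",(273,213),(287,200)),("green nozzle",(323,266),(347,183)),("timer",(221,182),(229,249)),("dish",(337,226),(307,191)),("beaker rim",(205,226),(280,238)),
  ("yellow big",(411,177),(279,154)),("yellow small",(410,210),(306,159)),("yellow sq",(408,245),(335,164))]:
    x,e=tri((ct,a),(cs,b)); print(n,x.round(3),round(e,4))
hsv=cv2.cvtColor(t["pixels"],cv2.COLOR_BGR2HSV)
for n,lo,hi in [("blue",(105,150,60),(125,255,255)),("yellow",(20,150,80),(32,255,255))]:
    m=cv2.inRange(hsv,lo,hi); m=cv2.morphologyEx(m,cv2.MORPH_CLOSE,np.ones((3,3)))
    cc=max((c for c in cv2.findContours(m,0,1)[0] if cv2.boundingRect(c)[0]>80),key=cv2.contourArea)
    P=np.array([onplane(ct,p[0],.007)[:2] for p in cc],np.float32); print(n,cv2.minAreaRect(P))
E
```

```text
amber cap [ 0.621 -0.092  0.101] 0.0015
white cap [0.444 0.103 0.084] 0.0033
red cap [0.546 0.    0.061] 0.0021
green nozzle [ 0.441 -0.093  0.059] 0.0016
timer [0.63  0.109 0.007] 0.0
dish [ 0.529 -0.131  0.006] 0.0005
beaker rim [0.526 0.133 0.066] 0.0011
yellow big [ 0.631 -0.295  0.004] 0.0007
yellow small [ 0.56  -0.287  0.002] 0.0001
yellow sq [ 0.487 -0.276  0.002] 0.0005
blue ((0.5499384999275208, 0.30272990465164185), (0.1185992956161499, 0.15767647325992584), 82.21398162841797)
yellow ((0.5575917959213257, -0.2845238149166107), (0.11897242069244385, 0.24988867342472076), 82.2712173461914)
```

Triangulated heights agree with the text, e.g. amber cap 0.101, timer 0.007 and tray floors 0.002–0.004. Both trays are turned about -7.8°. I'll move over the stock to look from near.

Call:
play_rows([
  [[0.965,-0.98,-0.092,0,0,0.733],[0.965,-0.98,-0.092,0,0,0.733],[0.965,-0.98,-0.092,0,0,0.733],[0.965,-0.98,-0.092,0,0,0.733],[0.965,-0.98,-0.092,0,0,0.733],[0.965,-0.98,-0.092,0,0,0.733],[0.965,-0.98,-0.092,0,0,0.733],[0.965,-0.98,-0.092,0,0,0.733],[0.965,-0.98,-0.092,0,0,0.733],[0.965,-0.98,-0.092,0,0,0.733],[0.965,-0.98,-0.092,0,0,0.733],[0.965,-0.98,-0.092,0,0,0.733],[0.965,-0.98,-0.092,0,0,0.733],[0.965,-0.98,-0.092,0,0,0.733],[0.965,-0.98,-0.092,0,0,0.733],[0.965,-0.98,-0.092,0,0,0.733],[0.965,-0.98,-0.092,0,0,0.733],[0.965,-0.98,-0.092,0,0,0.733],[0.965,-0.98,-0.092,0,0,0.733],[0.965,-0.98,-0.092,0,0,0.733]],
], claw=0)

```text
clock: 1.77
tool_pos: [0.5, -0.0225, 0.4503]
eef_rot: [0.998, -0.069, -0.001, 0.001]
contact_force: [0.1, -0.1, -0.0]
opening: 1.001
finger_force: 0.0
```

```bash
cat >> h.py <<'E'
def yaw(s): 
    m=R.from_quat(s["eef_rot"]).as_matrix(); return np.degrees(np.arctan2(m[1,0],m[0,0]))
def go(p,yawdeg=None,s=None):
    """print normalised shift and turn from the present pose to TCP p, tool down at yaw"""
    s=s or get_state(); M=R.from_quat(s["eef_rot"]); y=yaw(s) if yawdeg is None else yawdeg
    G=R.from_euler("z",y,degrees=True)*R.from_quat([1,0,0,0])
    d=M.inv().apply(np.array(p)-s["tool_pos"])/.5; w=(M.inv()*G).as_rotvec()/.5
    print("go",np.r_[d,w].round(4), "rows>=",round(np.linalg.norm(d)*12,1), round(np.linalg.norm(w)/2/.125,1)); 
def wrist(name):
    s=get_state(); d=snapshot("wrist"); cv2.imwrite(f"pics/{name}.png",d["pixels"]); np.savez(f"{name}.npz",pos=s["tool_pos"],rot=s["eef_rot"],**d); return cam(d,s)
def load(name):
    d=dict(np.load(f"{name}.npz")); return cam(d,dict(eef_rot=d["rot"],tool_pos=d["pos"])),d["pixels"]
def st():
    s=get_state(); print(round(float(s["clock"]),2),np.round(s["tool_pos"],4),"yaw",round(yaw(s),2),"F",np.round(s["contact_force"],1),"open",round(float(s["opening"]),3),"ff",round(float(s["finger_force"]),1)); return s
E
python3 - <<'E'
from h import *
st(); c=wrist("w1"); d=snapshot("wrist"); print(d["mount"].round(3)); print(c[0])
for p in [(.621,-.092,.101),(.444,.103,.084),(.546,0,.061),(.441,-.093,.059),(.63,.109,.007),(.529,-.131,.006)]: print(proj(c,p).round())
E
```

```text
1.77 [ 0.5    -0.0225  0.4503] yaw -7.89 F [ 0.1 -0.1 -0. ] open 1.001 ff 0.0
[[ 0.    -0.965 -0.262  0.067]
 [ 1.    -0.     0.    -0.   ]
 [-0.    -0.262  0.965  0.019]
 [ 0.     0.     0.     1.   ]]
[[355.97461916   0.         278.3027957 ]
 [  0.         355.97461916 213.36125474]
 [  0.           0.           1.        ]]
[339.  40.]
[166. 255.]
[250. 141.]
[349. 226.]
[145.  76.]
[366. 137.]
```

View pics/w1.png

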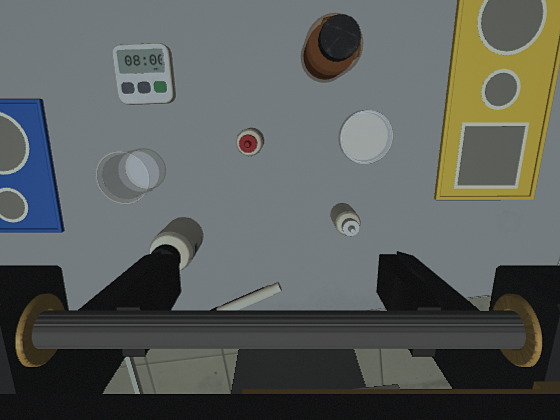

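The near view shows the amber cap at (341,36), red cap (248,144), green dropper's nozzle (350,228), white bottle (175,245) by the left finger, timer (144,74), dish (366,137) and the yellow tray's places at (512,18), (501,90) and (491,155). These match the projections. The gripper's body is wide along the closing axis.

```bash
python3 - <<'E'
from h import *
t=np.load("top.npz"); ct=cam(t); cw,im=load("w1"); tim=t["pixels"]
def blob(img,lo,hi,x0,y0,x1,y1):
    m=cv2.inRange(cv2.cvtColor(img,cv2.COLOR_BGR2HSV),lo,hi)[y0:y1,x0:x1]
    cs=cv2.findContours(m,0,1)[0]; c=max(cs,key=cv2.contourArea); (cx,cy),r=cv2.minEnclosingCircle(c); return (cx+x0,cy+y0),round(r,1),cv2.contourArea(c)
dk=((0,0,0),(180,255,45))
for n,rng,wb,tb in [("amber",dk,(310,5,370,65),(308,155,335,185)),("red",((170,120,60),(180,255,255)),(235,128,265,158),(262,205,282,226))]:
    a=blob(im,*rng,*wb); b=blob(tim,*rng,*tb); print(n,a,b,tri((cw,a[0]),(ct,b[0])))
print("amber top@.108",onplane(cw,(341,36),.108),"green@.071",onplane(cw,(350,228.5),.071))
# yellow tray places: grey contours inside yellow mask, on floor plane
hsv=cv2.cvtColor(im,cv2.COLOR_BGR2HSV); 
for n,lo,hi,x0,x1 in (("y",(20,120,60),(34,255,255),430,560),("b",(105,120,50),(125,255,255),0,70)):
    m=cv2.inRange(hsv,lo,hi); m[:,:x0]=0; m[:,x1:]=0; cs,h=cv2.findContours(m,cv2.RETR_CCOMP,1)
    for c,hh in zip(cs,h[0]):
        if cv2.contourArea(c)>300:
            P=np.array([onplane(cw,p[0],.004 if hh[3]>=0 else .007)[:2] for p in c],np.float32); print(n,hh[3]>=0,cv2.minAreaRect(P),cv2.boundingRect(c))
m=cv2.inRange(hsv,(0,0,170),(180,60,255)); m[:, :105]=0; m[:,185:]=0; m[115:]=0; m=cv2.morphologyEx(m,cv2.MORPH_CLOSE,np.ones((9,9)))
c=max(cv2.findContours(m,0,1)[0],key=cv2.contourArea); print("timer",cv2.minAreaRect(np.array([onplane(cw,p[0],.013)[:2] for p in c],np.float32)))
# tray places in top view
hs=cv2.cvtColor(tim,cv2.COLOR_BGR2HSV)
for n,lo,hi,x0,x1 in (("Tb",(105,150,60),(125,255,255),85,170),("Ty",(20,150,80),(32,255,255),370,450)):
    m=cv2.inRange(hs,lo,hi); m[:,:x0]=0; m[:,x1:]=0; cs,h=cv2.findContours(m,cv2.RETR_CCOMP,1)
    for c,hh in zip(cs,h[0]):
        if cv2.contourArea(c)>150:
            P=np.array([onplane(ct,p[0],.004 if hh[3]>=0 else .007)[:2] for p in c],np.float32); print(n,hh[3]>=0,cv2.minAreaRect(P))
E
```

```text
amber ((339.0666675567627, 37.79999923706055), 24.0, 1495.5) ((320.0, 170.5), 9.0, 221.5) (array([ 0.62409636, -0.09328953,  0.08994874]), np.float64(0.0007439596924541909))
red ((247.5, 143.0833330154419), 8.5, 195.0) ((272.0, 216.0), 3.6, 25.0) (array([0.54380879, 0.00286315, 0.05511125]), np.float64(0.0002932529198123939))
amber top@.108 [ 0.62250424 -0.09237917  0.108     ] green@.071 [ 0.44190425 -0.0917605   0.071     ]
y False ((0.24160721898078918, -0.31787368655204773), (0.11976411193609238, 0.05559077858924866), 9.446952819824219) (494, 296, 48, 71)
y False ((0.5423706769943237, -0.28200554847717285), (0.12162087857723236, 0.21672756969928741), 82.13265228271484) (434, 0, 126, 200)
y True ((0.4863903522491455, -0.27598002552986145), (0.08138217777013779, 0.08041861653327942), 82.09495544433594) (452, 121, 78, 69)
y True ((0.5610117316246033, -0.2862052619457245), (0.04591285437345505, 0.04545387625694275), 42.26945114135742) (480, 68, 42, 43)
b False ((0.5491949915885925, 0.28082695603370667), (0.07707695662975311, 0.15858040750026703), 81.07064819335938) (0, 99, 62, 134)
t
[... 218 characters left out ...]
2841797)
Tb True ((0.5062681436538696, 0.31062212586402893), (0.048557646572589874, 0.047891490161418915), 45.41422653198242)
Tb True ((0.5801400542259216, 0.29949480295181274), (0.07768578082323074, 0.07831576466560364), 46.00791931152344)
Ty False ((0.5575917959213257, -0.2845238149166107), (0.11897242069244385, 0.24988867342472076), 82.2712173461914)
Ty True ((0.4858701229095459, -0.275773823261261), (0.08438779413700104, 0.08478880673646927), 82.25003051757812)
Ty True ((0.5603830814361572, -0.2858971357345581), (0.04820249229669571, 0.04653187468647957), 41.08492660522461)
Ty True ((0.6324946284294128, -0.29559871554374695), (0.07758964598178864, 0.07837364077568054), 42.42851638793945)
```

```bash
python3 - <<'E'
from h import *
s=st(); go((.623,-.0925,.40),-8,s); go((.623,-.0925,.217),-8,s)
E
```

```text
1.87 [ 0.4998 -0.0232  0.4505] yaw -7.99 F [0.7 0.2 0.2] open 0.995 ff 0.0
go [0.2633 0.1029 0.1009 0.0024 0.0021 0.0003] rows>= 3.6 0.0
go [2.637e-01 1.025e-01 4.669e-01 2.400e-03 2.100e-03 3.000e-04] rows>= 6.6 0.0
```

Call:
play_rows([
  [[0.263,0.102,0.1,0,0,0],[0.263,0.102,0.1,0,0,0],[0.263,0.102,0.1,0,0,0],[0.263,0.102,0.1,0,0,0],[0.263,0.102,0.1,0,0,0],[0.264,0.102,0.18,0,0,0],[0.264,0.102,0.25,0,0,0],[0.264,0.102,0.32,0,0,0],[0.264,0.102,0.38,0,0,0],[0.264,0.102,0.43,0,0,0],[0.264,0.102,0.467,0,0,0],[0.264,0.102,0.467,0,0,0],[0.264,0.102,0.467,0,0,0]],
])

```text
clock: 2.95
tool_pos: [0.6235, -0.0908, 0.2171]
eef_rot: [0.998, -0.069, -0.001, 0.0]
contact_force: [0.5, -0.5, 0.1]
opening: 0.995
finger_force: 0.0
```

Call:
play_rows([
  [[0,0,0,0,0,0],[0,0,0,0,0,0],[0,0,0,0,0,0],[0,0,0,0,0,0],[0,0,0,0,0,0],[0,0,0,0,0,0],[0,0,0,0,0,0],[0,0,0,0,0,0],[0,0,0,0,0,0],[0,0,0,0,0,0]],
], claw=1, squeeze=20)

```text
clock: 3.78
tool_pos: [0.6246, -0.0903, 0.2179]
eef_rot: [0.998, -0.068, 0.0, 0.0]
contact_force: [-0.6, -1.0, 5.3]
opening: 0.608
finger_force: 20.0
```

```bash
python3 - <<'E'
from h import *
s=st(); wrist("w2"); P=s["tool_pos"]; go((P[0],P[1],.36),-8,s); go((.580,.2995,.36),-8,s); go((.580,.2995,P[2]+.010),-8,s);go((.580,.2995,P[2]+.004),-8,s)
E
```

```text
3.78 [ 0.6246 -0.0903  0.2179] yaw -7.84 F [-0.6 -1.   5.3] open 0.608 ff 20.0
go [ 2.000e-04  1.000e-04 -2.842e-01  1.000e-03 -1.800e-03  5.500e-03] rows>= 3.4 0.0
go [-0.1945 -0.7601 -0.2848  0.001  -0.0018  0.0055] rows>= 10.0 0.0
go [-0.1947 -0.7602 -0.0205  0.001  -0.0018  0.0055] rows>= 9.4 0.0
go [-0.1947 -0.7602 -0.0085  0.001  -0.0018  0.0055] rows>= 9.4 0.0
```

Call:
play_rows([
  [[0,0,-0.03,0,0,0],[0,0,-0.09,0,0,0],[0,0,-0.16,0,0,0],[0,0,-0.23,0,0,0],[0,0,-0.284,0,0,0],[-0.01,-0.05,-0.284,0,0,0],[-0.03,-0.12,-0.284,0,0,0],[-0.05,-0.19,-0.284,0,0,0],[-0.065,-0.26,-0.284,0,0,0],[-0.083,-0.33,-0.284,0,0,0],[-0.1,-0.4,-0.284,0,0,0],[-0.12,-0.47,-0.284,0,0,0],[-0.14,-0.54,-0.284,0,0,0],[-0.155,-0.61,-0.284,0,0,0],[-0.173,-0.67,-0.284,0,0,0],[-0.184,-0.72,-0.284,0,0,0],[-0.192,-0.75,-0.284,0,0,0],[-0.195,-0.76,-0.284,0,0,0],[-0.195,-0.76,-0.284,0,0,0],[-0.195,-0.76,-0.284,0,0,0]],
])

```text
clock: 5.5
tool_pos: [0.5801, 0.2976, 0.3588]
eef_rot: [0.998, -0.069, -0.0, 0.001]
contact_force: [0.3, -0.0, -2.5]
opening: 0.607
finger_force: 20.0
```

```bash
python3 - <<'E'
from h import *
s=st(); c=wrist("w3"); d=snapshot("top"); s2=snapshot("side"); cv2.imwrite("pics/t3.png",cv2.resize(np.hstack([d["pixels"][130:300,60:260],np.zeros((170,10,3),np.uint8),d["pixels"][130:300,60:70]]),None,fx=1,fy=1))
a=cv2.imread("pics/w3.png"); b=cv2.resize(d["pixels"][150:290,80:260],None,fx=3,fy=3,interpolation=2)
cv2.imwrite("pics/m3.png",np.vstack([cv2.resize(a,(373,280)),cv2.resize(b,(373,290))]))
go((.580,.2995,.2179+.008),-8,s);go((.580,.2995,.2179+.0035),-8,s)
E
```

```text
5.5 [0.5801 0.2976 0.3588] yaw -7.94 F [ 0.3 -0.  -2.5] open 0.607 ff 20.0
go [-7.000e-04 -4.400e-03  2.658e-01  5.200e-03 -2.000e-04  1.900e-03] rows>= 3.2 0.0
go [-7.000e-04 -4.500e-03  2.748e-01  5.200e-03 -2.000e-04  1.900e-03] rows>= 3.3 0.0
```

View pics/m3.png

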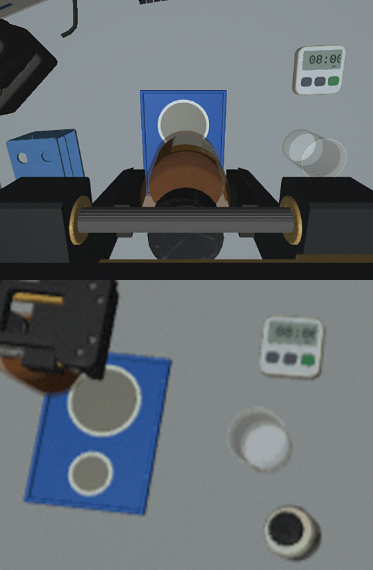

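The amber bottle hangs upright over the blue tray, whose large place appears just ahead of it at (183,122) in the upper half. The timer and beaker are undisturbed. Now lowering it.

Call:
play_rows([
  [[-0.001,-0.0045,0.06,0,0,0],[-0.001,-0.0045,0.13,0,0,0],[-0.001,-0.0045,0.19,0,0,0],[-0.001,-0.0045,0.235,0,0,0],[-0.001,-0.0045,0.26,0,0,0],[-0.001,-0.0045,0.268,0,0,0],[-0.001,-0.0045,0.27,0,0,0],[-0.001,-0.0045,0.272,0,0,0],[-0.001,-0.0045,0.274,0,0,0],[-0.001,-0.0045,0.275,0,0,0],[-0.001,-0.0045,0.275,0,0,0],[-0.001,-0.0045,0.275,0,0,0]],
])

```text
clock: 6.65
tool_pos: [0.5796, 0.3021, 0.2224]
eef_rot: [0.998, -0.068, 0.0, -0.0]
contact_force: [0.1, -1.2, -2.4]
opening: 0.602
finger_force: 20.0
```

```bash
python3 - <<'E'
from h import *
s=st(); go((.580,.2995,.2179+.0035),-8,s)
E
```

```text
6.65 [0.5796 0.3021 0.2224] yaw -7.82 F [ 0.1 -1.2 -2.4] open 0.602 ff 20.0
go [ 0.0015  0.0051  0.002  -0.0012 -0.0019  0.0061] rows>= 0.1 0.0
```

```bash
cat >> h.py <<'E'
def avg(n=5):
    L=[]
    for i in range(n):
        s=get_state(); L.append(np.r_[s["tool_pos"],s["contact_force"],yaw(s)]); snapshot("wrist")
    m=np.mean(L,0); s=dict(s); s["tool_pos"]=m[:3]; s["contact_force"]=m[3:6]
    print("avg",m.round(4),"sd",np.std(L,0)[:3].round(4),"clock",s["clock"]); return s
E
python3 - <<'E'
from h import *
s=avg(6); go((.580,.2995,.2179+.0035),-8,s)
E
```

```text
avg [ 0.5795  0.3021  0.2221 -0.0585 -0.0679 -1.5939 -7.8265] sd [0.0001 0.     0.0002] clock 6.9
go [ 0.0017  0.005   0.0014 -0.0003 -0.0006  0.006 ] rows>= 0.1 0.0
```

Call:
play_rows([
  [[0.0015,0.005,0,0,0,0],[0.0015,0.005,0,0,0,0],[0.0015,0.005,0.001,0,0,0],[0.0015,0.005,0.002,0,0,0],[0.0015,0.005,0.002,0,0,0],[0.0015,0.005,0.002,0,0,0],[0.0015,0.005,0.002,0,0,0]],
])

```text
clock: 7.53
tool_pos: [0.58, 0.2993, 0.2219]
eef_rot: [0.998, -0.068, 0.0, -0.0]
contact_force: [-1.7, -0.4, 7.1]
opening: 0.609
finger_force: 20.0
```

```bash
python3 - <<'E'
from h import *
s=avg(4); go((.580,.2995,.2179+.0035),-8,s)
E
```

```text
avg [ 0.58    0.2993  0.2219 -1.9663 -0.9868  7.5624 -7.8441] sd [0. 0. 0.] clock 7.6833
go [-0.0001 -0.0004  0.001  -0.0003 -0.0015  0.0055] rows>= 0.0 0.0
```

Call:
play_rows([
  [[0,0,0,0,0,0],[0,0,0,0,0,0],[0,0,0,0,0,0],[0,0,0,0,0,0],[0,0,0,0,0,0],[0,0,-0.03,0,0,0],[0,0,-0.09,0,0,0],[0,0,-0.16,0,0,0],[0,0,-0.23,0,0,0],[0,0,-0.3,0,0,0],[0,0,-0.38,0,0,0],[-0.08,0,-0.42,0,0,0],[-0.16,0,-0.42,0,0,0],[-0.22,0,-0.42,0,0,0],[-0.24,0,-0.42,0,0,0],[-0.24,0,-0.42,0,0,0],[-0.24,0,-0.42,0,0,0]],
], claw=0)

```text
clock: 9.15
tool_pos: [0.4615, 0.3157, 0.4309]
eef_rot: [0.998, -0.068, 0.001, 0.0]
contact_force: [0.1, -0.4, 0.3]
opening: 0.997
finger_force: 0.0
```

```bash
python3 - <<'E'
from h import *
s=avg(4); c=wrist("w4"); go((.4415,-.092,.40),-8,s); go((.4415,-.092,.182),-8,s)
print(proj(c,(.58,.2995,.004)),proj(c,(.58,.2995,.108)))
E
```

```text
avg [ 0.4624  0.3153  0.4306 -0.2863 -0.4672 -0.1311 -7.9166] sd [0.0005 0.0002 0.0002] clock 9.3
go [ 7.170e-02  8.125e-01  6.160e-02  7.000e-04 -2.800e-03  8.000e-04] rows>= 9.8 0.0
go [ 7.110e-02  8.124e-01  4.976e-01  7.000e-04 -2.800e-03  8.000e-04] rows>= 11.5 0.0
[277.30983419  67.15218691] [277.03898513  49.12183056]
```

View pics/w4.png

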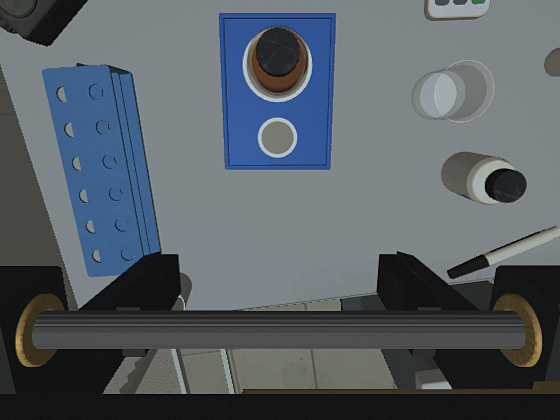

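The amber bottle stands inside the large place, its cap centre at (278,51) against an expected (277,49). The small place is at (278,138). Next, the green dropper.

Call:
play_rows([
  [[0,0.05,0,0,0,0],[0.01,0.12,0,0,0,0],[0.02,0.2,0,0,0,0],[0.03,0.28,0,0,0,0],[0.03,0.36,0,0,0,0],[0.04,0.44,0.02,0,0,0],[0.05,0.52,0.04,0,0,0],[0.055,0.6,0.06,0,0,0],[0.06,0.68,0.06,0,0,0],[0.07,0.75,0.06,0,0,0],[0.0715,0.8,0.06,0,0,0],[0.0715,0.8125,0.07,0,0,0],[0.0715,0.8125,0.1,0,0,0],[0.0715,0.8125,0.16,0,0,0],[0.0715,0.8125,0.2,0,0,0],[0.0715,0.8125,0.2,0,0,0],[0.0715,0.8125,0.2,0,0,0]],
])

```text
clock: 10.82
tool_pos: [0.4411, -0.0911, 0.33]
eef_rot: [0.998, -0.068, -0.001, -0.0]
contact_force: [0.1, -0.9, 0.6]
opening: 1.002
finger_force: 0.0
```

```bash
python3 - <<'E'
from h import *
s=avg(3); go((.4415,-.092,.182),-8,s)
c,im=load("w4"); print("amber cap",onplane(c,(278,51),.108),"small",onplane(c,(278,138),.004))
hsv=cv2.cvtColor(im,cv2.COLOR_BGR2HSV); m=cv2.inRange(hsv,(105,120,50),(125,255,255)); m[:,:205]=0; m[:,345:]=0
cs,h=cv2.findContours(m,cv2.RETR_CCOMP,1)
for q,hh in zip(cs,h[0]):
    if cv2.contourArea(q)>300: print(hh[3]>=0,cv2.minAreaRect(np.array([onplane(c,p[0],.004 if hh[3]>=0 else .007)[:2] for p in q],np.float32)))
# amber foot: darkish brown region
E
```

```text
avg [ 0.4414 -0.0912  0.3308  0.3462 -0.3153 -0.154  -7.805 ] sd [0.0002 0.0001 0.0006] clock 10.9167
go [-0.000e+00  1.500e-03  2.976e-01 -2.000e-04 -2.900e-03  6.700e-03] rows>= 3.6 0.0
amber cap [0.57855007 0.29894215 0.108     ] small [0.50658658 0.30905162 0.004     ]
False ((0.5522478818893433, 0.3036865293979645), (0.11920574307441711, 0.15846946835517883), 82.04434204101562)
True ((0.5075541734695435, 0.3100459575653076), (0.04551081359386444, 0.04555407911539078), 36.99679946899414)
True ((0.5820325613021851, 0.2993916869163513), (0.07540003955364227, 0.07558344304561615), 37.70741653442383)
```

```bash
python3 - <<'E'
from h import *
s=avg(3); go((.4415,-.092,.182),-8,s)
c,im=load("w4"); 
m=cv2.inRange(cv2.cvtColor(im,cv2.COLOR_BGR2HSV),(0,0,0),(180,255,60))[15:90,250:306]
q=max(cv2.findContours(m,0,1)[0],key=cv2.contourArea); print(cv2.minEnclosingCircle(q),cv2.boundingRect(q))
col=im[40:110,278]; print([(i+40,*map(int,p)) for i,p in enumerate(col)][::2])
for x0 in (.578,.58,.582): print(x0,[proj(c,(x0+dx*.99,.2995-dx*.14,z))[1].round(1) for dx,z in ((-.027,.004),(0,.112),(-.037,.004))])
E
```

```text
avg [ 0.4415 -0.0915  0.3318 -0.2262  0.08    0.1191 -7.8198] sd [0.0001 0.     0.    ] clock 11.0667
go [-0.0007  0.0011  0.2995 -0.     -0.005   0.0061] rows>= 3.6 0.0
((28.5, 36.68367385864258), 24.93067741394043) (6, 12, 45, 50)
[(40, 40, 39, 37), (42, 42, 39, 37), (44, 44, 43, 40), (46, 37, 36, 36), (48, 43, 41, 39), (50, 39, 37, 35), (52, 39, 38, 35), (54, 42, 39, 39), (56, 39, 37, 36), (58, 40, 37, 36), (60, 41, 38, 36), (62, 39, 38, 35), (64, 43, 41, 39), (66, 38, 35, 35), (68, 39, 36, 34), (70, 40, 38, 37), (72, 41, 38, 37), (74, 34, 35, 35), (76, 19, 23, 28), (78, 39, 61, 92), (80, 35, 58, 87), (82, 37, 59, 88), (84, 36, 58, 87), (86, 37, 57, 87), (88, 33, 48, 71), (90, 18, 30, 49), (92, 30, 38, 47), (94, 70, 81, 87), (96, 117, 124, 120), (98, 159, 161, 153), (100, 194, 194, 182), (102, 158, 102, 69), (104, 154, 88, 51), (106, 156, 91, 54), (108, 155, 89, 55)]
0.578 [np.float64(95.7), np.float64(50.9), np.float64(105.3)]
0.58 [np.float64(93.8), np.float64(48.2), np.float64(103.4)]
0.582 [np.float64(91.9), np.float64(45.4), np.float64(101.5)]
```

Call:
play_rows([
  [[0,0.001,0.04,0,0,0],[0,0.001,0.1,0,0,0],[0,0.001,0.17,0,0,0],[0,0.001,0.23,0,0,0],[0,0.001,0.27,0,0,0],[0,0.001,0.295,0,0,0],[0,0.001,0.2995,0,0,0],[0,0.001,0.2995,0,0,0],[0,0.001,0.2995,0,0,0]],
])

```text
clock: 11.87
tool_pos: [0.4453, -0.0933, 0.1852]
eef_rot: [0.998, -0.068, -0.003, 0.0]
contact_force: [0.3, 0.0, 0.4]
opening: 1.0
finger_force: 0.0
```

Call:
play_rows([
  [[0,0,0,0,0,0],[0,0,0,0,0,0],[0,0,0,0,0,0],[0,0,0,0,0,0],[0,0,0,0,0,0],[0,0,0,0,0,0],[0,0,0,0,0,0],[0,0,0,0,0,0],[0,0,0,0,0,0],[0,0,0,0,0,0],[0,0,0,0,0,0],[0,0,0,0,0,0]],
], claw=1, squeeze=10)

```text
clock: 12.87
tool_pos: [0.4448, -0.0933, 0.1851]
eef_rot: [0.998, -0.068, -0.004, 0.0]
contact_force: [-0.2, -0.2, 0.9]
opening: 0.325
finger_force: 10.0
```

```bash
python3 - <<'E'
from h import *
s=avg(3); st(); P=s["tool_pos"]; go((P[0],P[1],.36),-8,s); go((.507,.3103,.36),-8,s); go((.507,.3103,P[2]+.01),-8,s)
E
```

```text
avg [ 0.4448 -0.0933  0.1851  0.1006 -0.3306  0.2537 -7.8261] sd [0. 0. 0.] clock 12.9667
13.02 [ 0.4448 -0.0933  0.1851] yaw -7.82 F [0.7 0.2 1.2] open 0.325 ff 10.0
go [-0.0027  0.0004 -0.3498  0.0023  0.0154  0.0061] rows>= 4.2 0.1
go [ 0.0107 -0.8161 -0.3508  0.0023  0.0154  0.0061] rows>= 10.7 0.1
go [ 0.0132 -0.8165 -0.021   0.0023  0.0154  0.0061] rows>= 9.8 0.1
```

Call:
play_rows([
  [[0,0,-0.03,0,0,0],[0,0,-0.09,0,0,0],[0,0,-0.16,0,0,0],[0,0,-0.23,0,0,0],[0,0,-0.3,0,0,0],[0,-0.06,-0.35,0,0,0],[0,-0.13,-0.35,0,0,0],[0.01,-0.2,-0.35,0,0,0],[0.01,-0.28,-0.35,0,0,0],[0.01,-0.36,-0.35,0,0,0],[0.01,-0.44,-0.35,0,0,0],[0.01,-0.52,-0.35,0,0,0],[0.01,-0.6,-0.35,0,0,0],[0.015,-0.68,-0.35,0,0,0],[0.017,-0.74,-0.35,0,0,0],[0.017,-0.78,-0.35,0,0,0],[0.017,-0.81,-0.35,0,0,0],[0.017,-0.817,-0.35,0,0,0],[0.017,-0.817,-0.35,0,0,0],[0.017,-0.817,-0.35,0,0,0]],
])

```text
clock: 14.68
tool_pos: [0.5101, 0.309, 0.3592]
eef_rot: [0.998, -0.069, -0.004, 0.001]
contact_force: [0.1, -1.1, 0.0]
opening: 0.327
finger_force: 10.0
```

```bash
python3 - <<'E'
from h import *
s=avg(5); st(); go((.5097,.3103,.1930),-8,s); go((.5097,.3103,.1885),-8,s)
E
```

```text
avg [ 0.5104  0.3086  0.3594  0.0133 -0.1403  0.0924 -7.924 ] sd [0.0002 0.0002 0.0001] clock 14.8833
14.93 [0.5104 0.3091 0.3596] yaw -7.92 F [ 0.2  0.4 -0.5] open 0.322 ff 10.0
go [ 0.0008 -0.0038  0.3328  0.0042  0.0153  0.0022] rows>= 4.0 0.1
go [ 0.0009 -0.0038  0.3418  0.0042  0.0153  0.0022] rows>= 4.1 0.1
```

Call:
play_rows([
  [[0,-0.0035,0.04,0,0,0],[0,-0.0035,0.1,0,0,0],[0,-0.0035,0.17,0,0,0],[0,-0.0035,0.24,0,0,0],[0,-0.0035,0.29,0,0,0],[0,-0.0035,0.32,0,0,0],[0,-0.0035,0.332,0,0,0],[0,-0.0035,0.335,0,0,0],[0,-0.0035,0.338,0,0,0],[0,-0.0035,0.34,0,0,0],[0,-0.0035,0.342,0,0,0],[0,-0.0035,0.342,0,0,0],[0,-0.0035,0.342,0,0,0]],
])

```text
clock: 16.02
tool_pos: [0.5093, 0.3121, 0.1893]
eef_rot: [0.998, -0.068, -0.003, -0.0]
contact_force: [0.2, 0.2, 0.3]
opening: 0.323
finger_force: 10.0
```

```bash
python3 - <<'E'
from h import *
s=avg(3); go((.5097,.3103,.1885),-8,s)
E
```

```text
avg [ 0.5093  0.3121  0.1892 -0.1328 -0.0785  0.7854 -7.8316] sd [0.     0.     0.0001] clock 16.1167
go [0.0012 0.0035 0.0014 0.0009 0.0137 0.006 ] rows>= 0.0 0.1
```

Call:
play_rows([
  [[0.001,0.0035,0,0,0,0],[0.001,0.0035,0,0,0,0],[0.001,0.0035,0.001,0,0,0],[0.001,0.0035,0.002,0,0,0],[0.001,0.0035,0.002,0,0,0],[0.001,0.0035,0.002,0,0,0]],
])

```text
clock: 16.67
tool_pos: [0.5096, 0.3107, 0.189]
eef_rot: [0.998, -0.068, -0.003, -0.0]
contact_force: [-1.3, 1.6, 11.6]
opening: 0.325
finger_force: 10.0
```

```bash
python3 - <<'E'
from h import *
s=avg(3)
E
```

```text
avg [ 0.5095  0.3107  0.189  -1.6368  0.3678 11.6378 -7.814 ] sd [0. 0. 0.] clock 16.7667
```

Call:
play_rows([
  [[0,0,-0.001,0,0,0],[0,0,-0.001,0,0,0],[0,0,-0.001,0,0,0],[0,0,-0.001,0,0,0],[0,0,-0.001,0,0,0],[0,0,-0.001,0,0,0],[0,0,-0.03,0,0,0],[0,0,-0.09,0,0,0],[0,0,-0.16,0,0,0],[0,0,-0.23,0,0.01,0],[0,0,-0.3,0,0.015,0],[0,0,-0.38,0,0.015,0],[-0.05,0.05,-0.45,0,0.015,0],[-0.1,0.1,-0.49,0,0.015,0],[-0.12,0.15,-0.49,0,0.015,0],[-0.12,0.16,-0.49,0,0.015,0],[-0.12,0.16,-0.49,0,0.015,0],[-0.12,0.16,-0.49,0,0.015,0]],
], claw=0)

```text
clock: 18.32
tool_pos: [0.4414, 0.2393, 0.4331]
eef_rot: [0.998, -0.069, 0.0, 0.0]
contact_force: [0.3, 0.6, 0.0]
opening: 1.004
finger_force: 0.0
```

```bash
python3 - <<'E'
from h import *
s=avg(4); c=wrist("w5"); go((.447,.103,.36),-8,s); 
print(proj(c,(.507,.3103,.004)),proj(c,(.507,.3103,.075)),proj(c,(.58,.2995,.112)),proj(c,(.444,.103,.09)))
E
```

```text
avg [ 0.4415  0.2399  0.4328 -0.2543  0.1421 -0.2727 -7.8125] sd [0.0001 0.0004 0.0002] clock 18.4667
go [0.048  0.2698 0.1457 0.0007 0.0012 0.0077] rows>= 3.7 0.0
[207.86536018 127.09024938] [193.27821681 129.27230835] [177.32387467  32.53650216] [426.95832197 168.63138448]
```

View pics/w5.png

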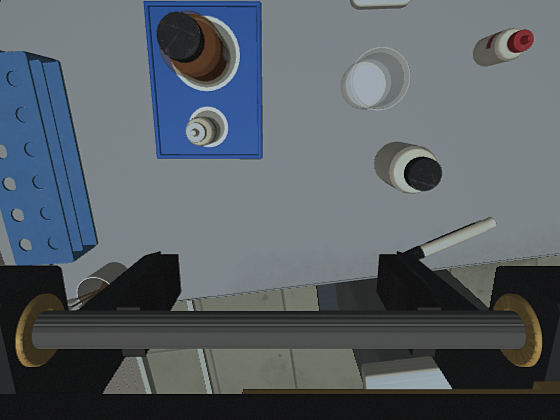

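The green dropper stands in its place, nozzle tip at (194,131) against an expected (193,129). The amber bottle also looks good. The white bottle's cap is at (423,173).

```bash
python3 - <<'E'
from h import *
t=np.load("top.npz"); ct=cam(t); c,im=load("w5")
def dark(img,x0,y0,x1,y1,v):
    m=cv2.inRange(cv2.cvtColor(img,cv2.COLOR_BGR2HSV),(0,0,0),(180,255,v))[y0:y1,x0:x1]
    q=max(cv2.findContours(m,0,1)[0],key=cv2.contourArea); (a,b),r=cv2.minEnclosingCircle(q); return (a+x0,b+y0),r
a,b=dark(im,395,150,450,200,60),dark(t["pixels"],205,253,235,285,60); print(a,b,tri((c,a[0]),(ct,b[0])))
for z in (.085,.09): print(onplane(c,a[0],z),onplane(ct,b[0],z))
# red at present
m=cv2.inRange(cv2.cvtColor(im,cv2.COLOR_BGR2HSV),(168,100,60),(180,255,255)); m[:,:500]=0; q=max(cv2.findContours(m,0,1)[0],key=cv2.contourArea); u,_=cv2.minEnclosingCircle(q)
w,_=load("w1"); print("red",tri((c,u),(w,(247.5,143))))
E
```

```text
((422.41891860961914, 173.5), 18.748607635498047) ((217.6719741821289, 269.9203815460205), 7.94893741607666) (array([0.43848131, 0.10524698, 0.08422406]), np.float64(0.0004563503660499287))
[0.43903557 0.10531101 0.085     ] [0.43801465 0.10537512 0.085     ]
[0.44008032 0.10722845 0.09      ] [0.43754692 0.10471718 0.09      ]
red (array([0.54463683, 0.00301119, 0.0576179 ]), np.float64(0.00052238329857581))
```

```bash
python3 - <<'E'
from h import *
s=avg(2); go((.4385,.105,.30),-8,s); go((.4385,.105,.200),-8,s)
E
```

```text
avg [ 0.4413  0.24    0.4326 -0.2306  0.0784  0.0144 -7.7802] sd [0.0001 0.0001 0.    ] clock 18.6167
go [0.0313 0.268  0.2653 0.0019 0.0016 0.0076] rows>= 4.5 0.0
go [0.0314 0.2678 0.4653 0.0019 0.0016 0.0076] rows>= 6.5 0.0
```

Call:
play_rows([
  [[0.01,0.06,0,0,0,0],[0.02,0.14,0,0,0,0],[0.03,0.22,0.03,0,0,0],[0.0315,0.26,0.07,0,0,0],[0.0315,0.268,0.14,0,0,0],[0.0315,0.268,0.2,0,0,0],[0.0315,0.268,0.26,0,0,0],[0.0315,0.268,0.32,0,0,0],[0.0315,0.268,0.38,0,0,0],[0.0315,0.268,0.43,0,0,0],[0.0315,0.268,0.46,0,0,0],[0.0315,0.268,0.466,0,0,0],[0.0315,0.268,0.466,0,0,0],[0.0315,0.268,0.466,0,0,0],[0.0315,0.268,0.466,0,0,0]],
])

```text
clock: 19.92
tool_pos: [0.4385, 0.1042, 0.2006]
eef_rot: [0.998, -0.068, 0.0, 0.0]
contact_force: [0.4, -0.1, -0.2]
opening: 1.003
finger_force: 0.0
```

```bash
python3 - <<'E'
from h import *
s=avg(2); print(R.from_quat(s["eef_rot"]).as_matrix()[:,2])
E
```

```text
avg [ 0.4386  0.1042  0.2007  0.6568 -0.1859 -0.6583 -7.8227] sd [0.     0.     0.0001] clock 19.9667
[ 1.01293955e-03 -3.89939187e-04 -9.99999411e-01]
```

Call:
play_rows([
  [[0,0,0,0,0,0],[0,0,0,0,0,0],[0,0,0,0,0,0],[0,0,0,0,0,0],[0,0,0,0,0,0],[0,0,0,0,0,0],[0,0,0,0,0,0],[0,0,0,0,0,0],[0,0,0,0,0,0],[0,0,0,0,0,0]],
], claw=1, squeeze=15)

```text
clock: 20.85
tool_pos: [0.4383, 0.1042, 0.2003]
eef_rot: [0.998, -0.068, 0.0, 0.0]
contact_force: [0.9, 0.8, 1.6]
opening: 0.54
finger_force: 15.0
```

```bash
python3 - <<'E'
from h import *
s=avg(2); st(); P=s["tool_pos"]; go((P[0],P[1],.36),-8,s); go((.6328,-.2958,.36),-8,s)
E
```

```text
avg [ 0.4383  0.1042  0.2003  0.5694  0.589   1.1171 -7.8135] sd [0. 0. 0.] clock 20.9
20.95 [0.4383 0.1042 0.2003] yaw -7.81 F [0.2 1.  1.2] open 0.537 ff 15.0
go [ 0.000e+00  2.000e-04 -3.194e-01  1.300e-03 -2.000e-04  6.500e-03] rows>= 3.8 0.0
go [ 4.942e-01  7.399e-01 -3.189e-01  1.300e-03 -2.000e-04  6.500e-03] rows>= 11.3 0.0
```

Call:
play_rows([
  [[0,0,-0.03,0,0,0],[0,0,-0.09,0,0,0],[0,0,-0.16,0,0,0],[0,0,-0.23,0,0,0],[0,0,-0.29,0,0,0],[0.03,0.04,-0.32,0,0,0],[0.065,0.1,-0.32,0,0,0],[0.105,0.16,-0.32,0,0,0],[0.15,0.22,-0.32,0,0,0],[0.19,0.285,-0.32,0,0,0],[0.235,0.35,-0.32,0,0,0],[0.28,0.42,-0.32,0,0,0],[0.325,0.485,-0.32,0,0,0],[0.37,0.55,-0.32,0,0,0],[0.41,0.615,-0.32,0,0,0],[0.45,0.675,-0.32,0,0,0.006],[0.48,0.72,-0.32,0,0,0.006],[0.494,0.74,-0.32,0,0,0.006],[0.494,0.74,-0.32,0,0,0.006],[0.494,0.74,-0.32,0,0,0.006]],
])

```text
clock: 22.62
tool_pos: [0.6318, -0.2961, 0.3594]
eef_rot: [0.998, -0.07, -0.001, 0.0]
contact_force: [0.0, 0.4, -1.8]
opening: 0.536
finger_force: 15.0
```

```bash
python3 - <<'E'
from h import *
s=avg(6); go((.6328,-.2958,.2003+.008),-8,s); go((.6328,-.2958,.2003+.004),-8,s)
E
```

```text
avg [ 0.6322 -0.2945  0.3602 -0.0584  0.192  -1.7064 -7.8983] sd [0.0002 0.0007 0.0005] clock 22.8667
go [0.0018 0.0023 0.3039 0.0009 0.0015 0.0048] rows>= 3.6 0.0
go [0.0018 0.0023 0.3119 0.0009 0.0015 0.0048] rows>= 3.7 0.0
```

Call:
play_rows([
  [[0.001,0.0015,0.04,0,0,0],[0.001,0.0015,0.1,0,0,0],[0.001,0.0015,0.17,0,0,0],[0.001,0.0015,0.23,0,0,0],[0.001,0.0015,0.275,0,0,0],[0.001,0.0015,0.295,0,0,0],[0.001,0.0015,0.304,0,0,0],[0.001,0.0015,0.306,0,0,0],[0.001,0.0015,0.306,0,0,0],[0.001,0.0015,0.306,0,0,0]],
])

```text
clock: 23.75
tool_pos: [0.6338, -0.2971, 0.2096]
eef_rot: [0.998, -0.07, 0.002, 0.001]
contact_force: [0.7, 0.3, -1.3]
opening: 0.544
finger_force: 15.0
```

```bash
python3 - <<'E'
from h import *
s=avg(4); go((.6328,-.2958,.2003+.004),-8,s)
E
```

```text
avg [ 0.6336 -0.2972  0.2094  0.3588  0.1982 -1.6533 -8.0043] sd [0.0001 0.     0.0002] clock 23.9
go [-0.002  -0.0025  0.0102  0.0032 -0.0042 -0.0002] rows>= 0.1 0.0
```

Call:
play_rows([
  [[-0.002,-0.0025,0,0,0,0],[-0.002,-0.0025,0.003,0,0,0],[-0.002,-0.0025,0.006,0,0,0],[-0.002,-0.0025,0.008,0,0,0],[-0.002,-0.0025,0.0095,0,0,0],[-0.002,-0.0025,0.0105,0,0,0],[-0.002,-0.0025,0.0105,0,0,0],[-0.002,-0.0025,0.0105,0,0,0]],
])

```text
clock: 24.62
tool_pos: [0.6322, -0.2954, 0.2043]
eef_rot: [0.998, -0.07, -0.0, 0.001]
contact_force: [-3.3, 1.3, 11.5]
opening: 0.541
finger_force: 15.0
```

```bash
python3 - <<'E'
from h import *
s=avg(3); go((.6328,-.2958,.2003+.004),-8,s)
E
```

```text
avg [ 0.6322 -0.2954  0.2044 -4.1302  1.164  11.544  -8.0044] sd [0. 0. 0.] clock 24.7167
go [ 0.0013  0.0006  0.0001  0.0027 -0.     -0.0002] rows>= 0.0 0.0
```

Call:
play_rows([
  [[0,0,-0.0012,0,0,0],[0,0,-0.0012,0,0,0],[0,0,-0.0012,0,0,0],[0,0,-0.0012,0,0,0],[0,0,-0.0012,0,0,0],[0,0,-0.0012,0,0,0],[0,0,-0.03,0,0,0],[0,0,-0.09,0,0,0],[0,0,-0.16,0,0,0],[0,0,-0.23,0,0,0],[0,0,-0.3,0,0,0],[-0.06,-0.02,-0.38,0,0,0],[-0.13,-0.06,-0.42,0,0,0],[-0.19,-0.1,-0.42,0,0,0],[-0.21,-0.11,-0.42,0,0,0],[-0.21,-0.11,-0.42,0,0,0],[-0.21,-0.11,-0.42,0,0,0]],
], claw=0)

```text
clock: 26.18
tool_pos: [0.5357, -0.2261, 0.4138]
eef_rot: [0.998, -0.069, 0.001, 0.001]
contact_force: [0.4, 0.1, -0.2]
opening: 0.998
finger_force: 0.0
```

```bash
python3 - <<'E'
from h import *
s=avg(4); c=wrist("w6"); go((.5445,.003,.34),-8,s); go((.5445,.003,.182),-8,s)
print(proj(c,(.6328,-.2958,.004)),proj(c,(.6328,-.2958,.096)))
im=cv2.imread("pics/w6.png"); m=cv2.inRange(cv2.cvtColor(im,cv2.COLOR_BGR2HSV),(20,120,60),(34,255,255)); m[290:]=0; cs,h=cv2.findContours(m,cv2.RETR_CCOMP,1)
for q,hh in zip(cs,h[0]):
    if cv2.contourArea(q)>300: print(hh[3]>=0,cv2.boundingRect(q),cv2.minAreaRect(np.array([onplane(c,p[0],.004 if hh[3]>=0 else .007)[:2] for p in q],np.float32)))
E
```

```text
avg [ 5.3630e-01 -2.2690e-01  4.1310e-01  2.0000e-04  3.0850e-01  2.4500e-02
 -8.0255e+00] sd [0.0004 0.0005 0.0006] clock 26.3333
go [-0.0486 -0.4577  0.1454  0.0029 -0.0022 -0.0025] rows>= 5.8 0.0
go [-0.0489 -0.4582  0.4614  0.0029 -0.0022 -0.0025] rows>= 7.8 0.0
[330.6772508   78.78042472] [347.66036904  66.47573646]
False (272, 23, 122, 239) ((0.5589614510536194, -0.2853408455848694), (0.11926736682653427, 0.25105974078178406), 82.15823364257812)
True (291, 183, 73, 69) ((0.48577433824539185, -0.2756999135017395), (0.08057823777198792, 0.080434150993824), 82.1928939819336)
True (307, 129, 44, 44) ((0.5608440637588501, -0.286036878824234), (0.04574769362807274, 0.04551243036985397), 37.669525146484375)
True (294, 38, 76, 80) ((0.6331046223640442, -0.29572153091430664), (0.07657328248023987, 0.07630635052919388), 69.1952896118164)
```

View pics/w6.png

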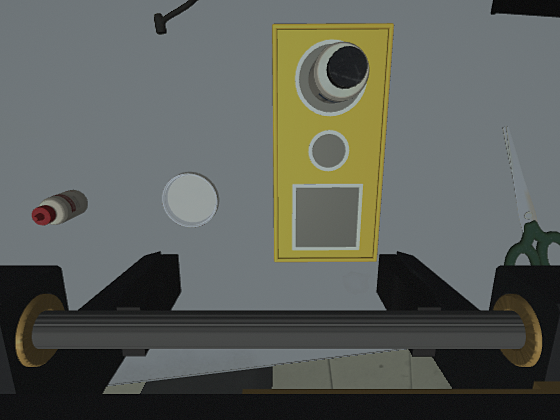

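The white bottle's cap is at (348,66), right on the expected (348,66), so it is centred. Small place at (328,150), square at (326,217), red dropper at (42,215). Next, the red dropper.

Call:
play_rows([
  [[0,-0.05,0,0,0,0],[-0.01,-0.12,0,0,0,0],[-0.02,-0.2,0.02,0,0,0],[-0.03,-0.28,0.04,0,0,0],[-0.04,-0.36,0.06,0,0,0],[-0.049,-0.42,0.09,0,0,0],[-0.049,-0.45,0.12,0,0,0],[-0.049,-0.458,0.15,0,0,0],[-0.049,-0.458,0.17,0,0,0],[-0.049,-0.458,0.2,0,0,0],[-0.049,-0.458,0.26,0,0,0],[-0.049,-0.458,0.33,0,0,0],[-0.049,-0.458,0.39,0,0,0],[-0.049,-0.458,0.44,0,0,0],[-0.049,-0.458,0.461,0,0,0],[-0.049,-0.458,0.461,0,0,0],[-0.049,-0.458,0.461,0,0,0],[-0.049,-0.458,0.461,0,0,0]],
])

```text
clock: 27.93
tool_pos: [0.5442, 0.0033, 0.1828]
eef_rot: [0.998, -0.07, 0.001, 0.0]
contact_force: [0.6, 1.2, 0.1]
opening: 1.003
finger_force: 0.0
```

```bash
python3 - <<'E'
from h import *
s=avg(2); go((.5445,.003,.182),-8,s)
E
```

```text
avg [ 5.4420e-01  3.3000e-03  1.8300e-01  5.0070e-01  1.9860e-01  2.3950e-01
 -8.0357e+00] sd [0.     0.     0.0001] clock 27.9833
go [ 0.0007  0.0006  0.0019  0.0008 -0.0054 -0.0011] rows>= 0.0 0.0
```

Call:
play_rows([
  [[0,0,0,0,0,0],[0,0,0,0,0,0],[0,0,0,0,0,0],[0,0,0,0,0,0],[0,0,0,0,0,0],[0,0,0,0,0,0],[0,0,0,0,0,0],[0,0,0,0,0,0],[0,0,0,0,0,0],[0,0,0,0,0,0],[0,0,0,0,0,0],[0,0,0,0,0,0]],
], claw=1, squeeze=10)

```text
clock: 29.03
tool_pos: [0.5434, 0.0036, 0.1815]
eef_rot: [0.998, -0.07, -0.0, 0.001]
contact_force: [0.7, -0.1, -0.4]
opening: 0.322
finger_force: 10.0
```

```bash
python3 - <<'E'
from h import *
s=avg(2); st(); P=s["tool_pos"]; go((P[0],P[1],.33),-8,s); go((.5608,-.286,.33),-8,s)
E
```

```text
avg [ 5.4330e-01  3.6000e-03  1.8150e-01  1.9310e-01 -1.2850e-01 -2.6360e-01
 -7.9975e+00] sd [0. 0. 0.] clock 29.0833
29.13 [0.5434 0.0036 0.1816] yaw -8.0 F [-0.3  0.6 -0.4] open 0.328 ff 10.0
go [-1.000e-04  3.000e-04 -2.969e-01  2.300e-03  6.000e-04  1.000e-04] rows>= 3.6 0.0
go [ 1.151e-01  5.691e-01 -2.963e-01  2.300e-03  6.000e-04  1.000e-04] rows>= 7.8 0.0
```

Call:
play_rows([
  [[0,0,-0.03,0,0,0],[0,0,-0.09,0,0,0],[0,0,-0.16,0,0,0],[0,0,-0.23,0,0,0],[0.01,0.05,-0.28,0,0,0],[0.025,0.12,-0.296,0,0,0],[0.04,0.2,-0.296,0,0,0],[0.055,0.28,-0.296,0,0,0],[0.07,0.36,-0.296,0,0,0],[0.09,0.44,-0.296,0,0,0],[0.1,0.5,-0.296,0,0,0],[0.11,0.55,-0.296,0,0,0],[0.114,0.569,-0.296,0,0,0],[0.114,0.569,-0.24,0,0,0],[0.114,0.569,-0.17,0,0,0],[0.114,0.569,-0.1,0,0,0],[0.114,0.569,-0.05,0,0,0],[0.114,0.569,-0.02,0,0,0],[0.114,0.569,-0.017,0,0,0],[0.114,0.569,-0.017,0,0,0]],
])

```text
clock: 30.8
tool_pos: [0.5602, -0.2846, 0.1897]
eef_rot: [0.998, -0.069, -0.001, -0.0]
contact_force: [-0.6, 0.3, 0.3]
opening: 0.324
finger_force: 10.0
```

```bash
python3 - <<'E'
from h import *
s=avg(5); go((.560,-.286,.1855),-8,s)
E
```

```text
avg [ 0.5608 -0.2853  0.1913 -0.1526 -0.0263 -0.2763 -7.9468] sd [0.0003 0.0005 0.0009] clock 31.0
go [-0.0015  0.0015  0.0115  0.0029 -0.0053  0.0006] rows>= 0.1 0.0
```

Call:
play_rows([
  [[-0.0015,0.001,0,0,0,0],[-0.0015,0.001,0.003,0,0,0],[-0.0015,0.001,0.006,0,0,0],[-0.0015,0.001,0.009,0,0,0],[-0.0015,0.001,0.011,0,0,0],[-0.0015,0.001,0.012,0,0,0],[-0.0015,0.001,0.0125,0,0,0],[-0.0015,0.001,0.0125,0,0,0],[-0.0015,0.001,0.0125,0,0,0]],
])

```text
clock: 31.8
tool_pos: [0.5594, -0.2864, 0.1855]
eef_rot: [0.998, -0.07, -0.0, 0.001]
contact_force: [-2.2, 1.0, 11.0]
opening: 0.327
finger_force: 10.0
```

```bash
python3 - <<'E'
from h import *
s=avg(3); go((.560,-.286,.1855),-8,s)
E
```

```text
avg [ 0.5594 -0.2864  0.1855 -2.4032  1.0883 10.6376 -8.0063] sd [0. 0. 0.] clock 31.9
go [ 0.001  -0.001  -0.0001  0.0034 -0.0001 -0.0002] rows>= 0.0 0.0
```

Call:
play_rows([
  [[0,0,-0.001,0,0,0],[0,0,-0.001,0,0,0],[0,0,-0.001,0,0,0],[0,0,-0.001,0,0,0],[0,0,-0.001,0,0,0],[0,0,-0.001,0,0,0],[0,0,-0.03,0,0,0],[0,0,-0.09,0,0,0],[0,0,-0.16,0,0,0],[0,0,-0.23,0,0,0],[0,0,-0.3,0,0,0],[-0.04,-0.06,-0.36,0,0,0],[-0.08,-0.13,-0.4,0,0,0],[-0.11,-0.17,-0.4,0,0,0],[-0.11,-0.18,-0.4,0,0,0],[-0.11,-0.18,-0.4,0,0,0],[-0.11,-0.18,-0.4,0,0,0]],
], claw=0)

```text
clock: 33.37
tool_pos: [0.5177, -0.1899, 0.3847]
eef_rot: [0.998, -0.07, 0.0, 0.001]
contact_force: [0.8, -0.4, 0.2]
opening: 1.002
finger_force: 0.0
```

```bash
python3 - <<'E'
from h import *
s=avg(4); c=wrist("w7"); go((.57,.105,.36),-8,s)
print(proj(c,(.5608,-.286,.004)),proj(c,(.5608,-.286,.075)),proj(c,(.6328,-.2958,.096)))
E
```

```text
avg [ 5.1770e-01 -1.9070e-01  3.8410e-01  2.1600e-02 -1.5520e-01 -5.5000e-03
 -8.0821e+00] sd [0.     0.0005 0.0004] clock 33.5167
go [ 0.0198 -0.6003  0.0472  0.0035  0.0008 -0.0048] rows>= 7.2 0.0
[367.07843597 127.90700246] [388.79768653 130.63210083] [406.04075929  22.48863742]
```

View pics/w7.png

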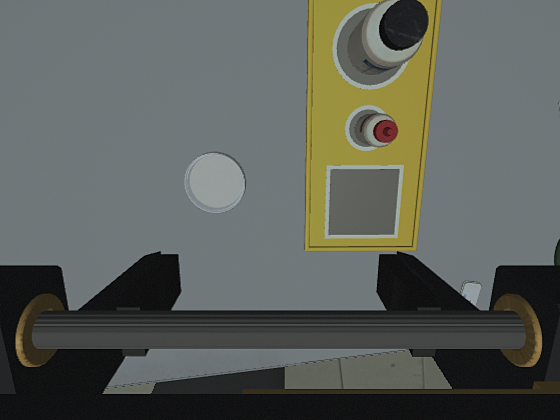

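The red dropper's tip is at (389,130) against an expected (389,131), so it is centred. Next I'll look at the timer from near.

Call:
play_rows([
  [[0,-0.05,0,0,0,0],[0,-0.12,0,0,0,0],[0.01,-0.2,0,0,0,0],[0.01,-0.28,0,0,0,0],[0.015,-0.36,0,0,0,0],[0.02,-0.44,0.02,0,0,0],[0.02,-0.51,0.03,0,0,0],[0.02,-0.56,0.047,0,0,0],[0.02,-0.59,0.047,0,0,0],[0.02,-0.6,0.047,0,0,0],[0.02,-0.6,0.047,0,0,0],[0.02,-0.6,0.047,0,0,0],[0.02,-0.6,0.047,0,0,0]],
])

```text
clock: 34.7
tool_pos: [0.5694, 0.104, 0.3602]
eef_rot: [0.997, -0.071, -0.0, 0.001]
contact_force: [-0.4, -0.4, -0.2]
opening: 0.999
finger_force: 0.0
```

```bash
python3 - <<'E'
from h import *
s=avg(6); c=wrist("w8"); im=cv2.imread("pics/w8.png"); hsv=cv2.cvtColor(im,cv2.COLOR_BGR2HSV)
for P in ((.63,.109,.013),): print(proj(c,P), [int(v) for v in im[tuple(proj(c,P).astype(int)[::-1])]])
m=cv2.inRange(hsv,(0,0,165),(180,70,255)); m[260:]=0; m=cv2.morphologyEx(m,cv2.MORPH_CLOSE,np.ones((15,15)))
for q in cv2.findContours(m,0,1)[0]:
    if cv2.contourArea(q)>800: print(cv2.boundingRect(q),[cv2.minAreaRect(np.array([onplane(c,p[0],z)[:2] for p in q],np.float32)) for z in (.013,)])
E
```

```text
avg [ 5.693e-01  1.045e-01  3.603e-01 -1.425e-01 -1.686e-01  1.000e-03
 -8.137e+00] sd [0.0001 0.0005 0.0001] clock 34.95
[264.36748121 125.16962651] [165, 159, 148]
(230, 89, 66, 69) [((0.6318461894989014, 0.1099795252084732), (0.057677190750837326, 0.057789962738752365), 84.66085815429688)]
```

View pics/w8.png

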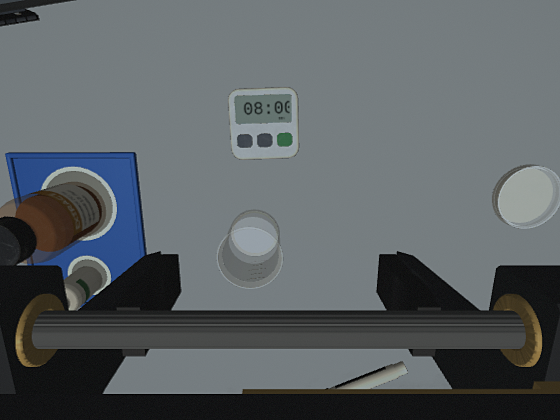

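The timer spans (229,87)–(299,160), turned about -5.3°. The beaker at (250,250) is clear of the gripper.

```bash
python3 - <<'E'
from h import *
s=avg(2); go((.6315,.1095,.25),-5.3,s); go((.6315,.1095,.180),-5.3,s)
E
```

```text
avg [ 0.5692  0.1058  0.3603 -0.2571  0.2763  0.2664 -8.0299] sd [0.     0.0001 0.    ] clock 35.1
go [ 1.224e-01 -2.490e-02  2.206e-01  2.200e-03  1.000e-04 -9.500e-02] rows>= 3.0 0.4
go [ 1.224e-01 -2.510e-02  3.606e-01  2.200e-03  1.000e-04 -9.500e-02] rows>= 4.6 0.4
```

Call:
play_rows([
  [[0.05,-0.01,0.03,0,0,-0.095],[0.1,-0.02,0.06,0,0,-0.095],[0.122,-0.025,0.12,0,0,-0.095],[0.1225,-0.025,0.19,0,0,-0.095],[0.1225,-0.025,0.26,0,0,-0.095],[0.1225,-0.025,0.31,0,0,-0.095],[0.1225,-0.025,0.345,0,0,-0.095],[0.1225,-0.025,0.36,0,0,-0.095],[0.1225,-0.025,0.36,0,0,-0.095],[0.1225,-0.025,0.36,0,0,-0.095],[0.1225,-0.025,0.36,0,0,-0.095]],
])

```text
clock: 36.07
tool_pos: [0.6323, 0.1102, 0.1818]
eef_rot: [0.999, -0.046, 0.001, 0.0]
contact_force: [0.5, 0.1, -0.3]
opening: 0.999
finger_force: 0.0
```

```bash
python3 - <<'E'
from h import *
s=avg(5); go((.6315,.1095,.1705),-5.3,s)
E
```

```text
avg [ 0.6322  0.11    0.1817 -0.0751  0.1435 -0.1268 -5.284 ] sd [0.0001 0.0001 0.0002] clock 36.2667
go [-0.0013  0.0012  0.0224  0.0008 -0.0035  0.0005] rows>= 0.3 0.0
```

Call:
play_rows([
  [[-0.001,0.001,0.006,0,0,0],[-0.001,0.001,0.012,0,0,0],[-0.001,0.001,0.018,0,0,0],[-0.001,0.001,0.0225,0,0,0],[-0.001,0.001,0.0225,0,0,0],[-0.001,0.001,0.0225,0,0,0],[-0.001,0.001,0.0225,0,0,0]],
])

```text
clock: 36.9
tool_pos: [0.631, 0.1095, 0.1689]
eef_rot: [0.999, -0.046, -0.0, 0.001]
contact_force: [-0.7, 0.6, -0.6]
opening: 0.999
finger_force: 0.0
```

Call:
play_rows([
  [[0,0,0,0,0,0],[0,0,0,0,0,0],[0,0,0,0,0,0],[0,0,0,0,0,0],[0,0,0,0,0,0],[0,0,0,0,0,0],[0,0,0,0,0,0],[0,0,0,0,0,0]],
], claw=1, squeeze=12)

```text
clock: 37.57
tool_pos: [0.631, 0.1095, 0.1691]
eef_rot: [0.999, -0.046, -0.0, 0.0]
contact_force: [-0.5, 1.1, 0.8]
opening: 0.7
finger_force: 12.0
```

```bash
python3 - <<'E'
from h import *
s=avg(3); st(); P=s["tool_pos"]; go((P[0],P[1],.30),-5.3,s); go((.486,-.2758,.30),-7.8,s);go((.486,-.2758,P[2]+.012),-7.8,s)
E
```

```text
avg [ 0.631   0.1094  0.1691 -0.2072  0.7356  1.2465 -5.2739] sd [0. 0. 0.] clock 37.6667
37.72 [0.631  0.1095 0.169 ] yaw -5.27 F [ 0.3 -0.4  1.4] open 0.7 ff 12.0
go [-0.      0.0003 -0.2619  0.0021  0.      0.001 ] rows>= 3.1 0.0
go [-0.218   0.7942 -0.261   0.0021  0.      0.0882] rows>= 10.4 0.4
go [-0.218   0.7939 -0.0232  0.0021  0.      0.0882] rows>= 9.9 0.4
```

Call:
play_rows([
  [[0,0,-0.03,0,0,0],[0,0,-0.09,0,0,0],[0,0,-0.16,0,0,0],[0,0.01,-0.23,0,0,0],[-0.015,0.05,-0.26,0,0,0.01],[-0.03,0.11,-0.26,0,0,0.02],[-0.05,0.18,-0.26,0,0,0.03],[-0.07,0.255,-0.26,0,0,0.04],[-0.09,0.33,-0.26,0,0,0.05],[-0.11,0.405,-0.26,0,0,0.06],[-0.13,0.48,-0.26,0,0,0.07],[-0.15,0.555,-0.26,0,0,0.08],[-0.175,0.63,-0.26,0,0,0.088],[-0.195,0.7,-0.26,0,0,0.088],[-0.21,0.76,-0.26,0,0,0.088],[-0.218,0.785,-0.26,0,0,0.088],[-0.218,0.794,-0.26,0,0,0.088],[-0.218,0.794,-0.26,0,0,0.088],[-0.218,0.794,-0.26,0,0,0.088],[-0.218,0.794,-0.26,0,0,0.088]],
])

```text
clock: 39.38
tool_pos: [0.487, -0.2737, 0.2998]
eef_rot: [0.998, -0.066, 0.0, -0.0]
contact_force: [0.5, -0.5, -0.5]
opening: 0.703
finger_force: 12.0
```

```bash
python3 - <<'E'
from h import *
s=avg(6); wrist("w9"); st(); go((.486,-.2758,.182),-7.8,s)
E
```

```text
avg [ 0.4867 -0.2742  0.2996  0.1306 -0.1514 -0.39   -7.6397] sd [0.0002 0.0004 0.0001] clock 39.6333
39.73 [ 0.4862 -0.2753  0.2994] yaw -7.75 F [ 0.6 -0.7 -0.5] open 0.701 ff 12.0
go [-1.000e-03  3.300e-03  2.352e-01  1.500e-03  2.000e-04  3.500e-03] rows>= 2.8 0.0
```

View pics/w9.png

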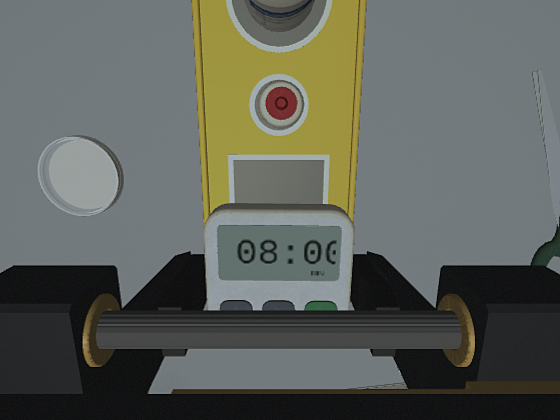

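The timer is held level and square. The near-end square shows just beyond it at (228–328,155) and the red dropper is centred in its ring at (280,103). Now descending.

Call:
play_rows([
  [[0,0.001,0.04,0,0,0.002],[0,0.001,0.1,0,0,0.002],[0,0.001,0.16,0,0,0.002],[0,0.001,0.205,0,0,0.002],[0,0.001,0.228,0,0,0.002],[0,0.001,0.235,0,0,0.002],[0,0.001,0.235,0,0,0.002],[0,0.001,0.235,0,0,0.002],[0,0.001,0.235,0,0,0.002]],
])

```text
clock: 40.48
tool_pos: [0.4864, -0.2766, 0.1832]
eef_rot: [0.998, -0.069, 0.001, 0.001]
contact_force: [-0.1, -0.3, -0.4]
opening: 0.704
finger_force: 12.0
```

```bash
python3 - <<'E'
from h import *
s=avg(6); go((.486,-.2758,.1735),-7.8,s)
E
```

```text
avg [ 0.4862 -0.2766  0.183   0.1386  0.1082 -0.5337 -7.8679] sd [0.0002 0.     0.0002] clock 40.7333
go [-0.0007 -0.0016  0.019   0.0029 -0.002  -0.0023] rows>= 0.2 0.0
```

Call:
play_rows([
  [[-0.0005,-0.0015,0.005,0,0,0],[-0.0005,-0.0015,0.01,0,0,0],[-0.0005,-0.0015,0.014,0,0,0],[-0.0005,-0.0015,0.017,0,0,0],[-0.0005,-0.0015,0.0185,0,0,0],[-0.0005,-0.0015,0.0195,0,0,0],[-0.0005,-0.0015,0.0195,0,0,0],[-0.0005,-0.0015,0.0195,0,0,0]],
])

```text
clock: 41.45
tool_pos: [0.4856, -0.2754, 0.1729]
eef_rot: [0.998, -0.069, -0.0, 0.001]
contact_force: [-2.4, 1.7, 9.0]
opening: 0.706
finger_force: 12.0
```

```bash
python3 - <<'E'
from h import *
s=avg(3); go((.486,-.2758,.1731),-7.8,s)
E
```

```text
avg [ 0.4856 -0.2754  0.1729 -1.8562  0.9095  8.11   -7.8569] sd [0. 0. 0.] clock 41.55
go [ 0.0009  0.0007 -0.0004  0.0029  0.0006 -0.0021] rows>= 0.0 0.0
```

Seated on the floor at 8 N. Releasing with a partial opening, then up and away for a final look.

Call:
play_rows([
  [[0,0,-0.001,0,0,0],[0,0,-0.001,0,0,0],[0,0,-0.001,0,0,0],[0,0,-0.001,0,0,0],[0,0,-0.001,0,0,0],[0,0,-0.001,0,0,0],[0,0,-0.02,0,0,0],[0,0,-0.07,0,0,0],[0,0,-0.14,0,0,0],[0,0,-0.21,0,0,0],[0,0,-0.28,0,0,0],[0,-0.06,-0.36,0,0,0],[0,-0.13,-0.44,0,0,0],[0,-0.2,-0.48,0,0,0],[0,-0.24,-0.48,0,0,0],[0,-0.24,-0.48,0,0,0],[0,-0.24,-0.48,0,0,0]],
], claw=0.12)

```text
clock: 43.02
tool_pos: [0.5025, -0.1541, 0.4137]
eef_rot: [0.998, -0.066, 0.001, 0.001]
contact_force: [-1.4, -0.8, -0.5]
opening: 0.881
finger_force: 0.0
```

```bash
python3 - <<'E'
from h import *
s=avg(5); st(); c=wrist("w10"); im=cv2.imread("pics/w10.png")
hsv=cv2.cvtColor(im,cv2.COLOR_BGR2HSV)
P=proj(c,(.486,-.2758,.017)); print(P)
m=cv2.inRange(hsv,(20,120,60),(34,255,255)); m[:,:260]=0; m[290:]=0; cs,h=cv2.findContours(m,cv2.RETR_CCOMP,1)
for q,hh in zip(cs,h[0]):
    if cv2.contourArea(q)>300: print(hh[3]>=0,cv2.boundingRect(q),cv2.minAreaRect(np.array([onplane(c,p[0],.004 if hh[3]>=0 else .007)[:2] for p in q],np.float32)))
t=snapshot("top"); cv2.imwrite("pics/final.png",np.vstack([cv2.resize(t["pixels"][150:290,80:450],(740,280)),cv2.resize(im[:300],(600,320))[:, :].repeat(1,0) if False else cv2.copyMakeBorder(cv2.resize(im[:290],(600,310)),0,0,0,140,0)]))
E
```

```text
avg [ 0.5018 -0.1567  0.4122 -0.1812 -0.2735 -0.1431 -7.8421] sd [0.0003 0.0015 0.0009] clock 43.2167
43.27 [ 0.5016 -0.158   0.4113] yaw -8.01 F [-0.4 -0.  -0.4] open 0.881 ff 0.0
[389.14824183 180.24263881]
False (330, 0, 132, 225) ((0.54656583070755, -0.28321248292922974), (0.12002772837877274, 0.2259070873260498), 82.12858581542969)
True (347, 141, 79, 73) ((0.486266553401947, -0.27563944458961487), (0.08132719993591309, 0.07991340756416321), 81.98758697509766)
True (369, 83, 57, 47) ((0.5604993104934692, -0.2895040810108185), (0.050731003284454346, 0.05066084861755371), 38.948211669921875)
```

View pics/final.png

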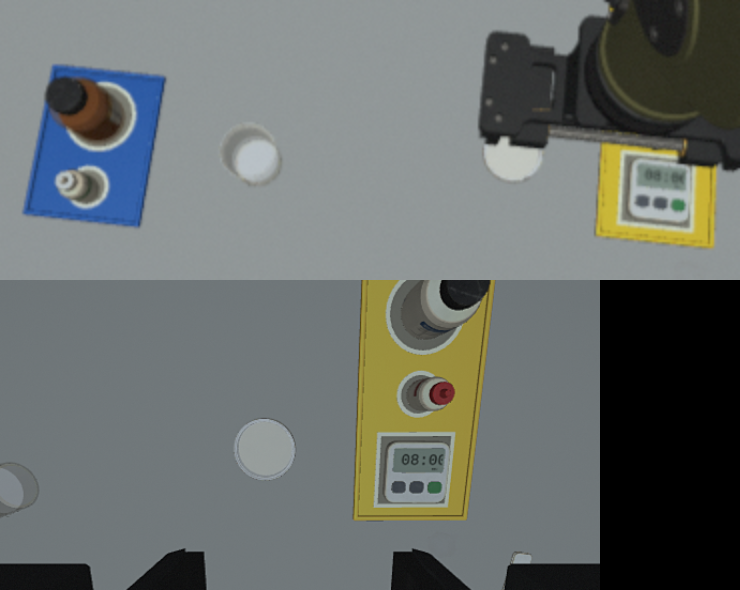

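```bash
python3 - <<'E'
from h import *
c,im=load("w10"); m=cv2.inRange(cv2.cvtColor(im,cv2.COLOR_BGR2HSV),(0,0,165),(180,70,255))
r=np.zeros_like(m); r[148:208,354:424]=m[148:208,354:424]
# timer top: contour parts inside the white square edge
r=cv2.morphologyEx(r,cv2.MORPH_OPEN,np.ones((4,4))); n,l,stt,cen=cv2.connectedComponentsWithStats(r)
for i in range(1,n):
    if stt[i,4]>100: print(stt[i])
print([proj(c,(.486+dx*.99+.137*dy,-.2758-.137*dx+dy*.99,.017)).round(1) for dx,dy in((.031,.031),(.031,-.031),(-.031,-.031),(-.031,.031))])
q=np.vstack([p for p in cv2.findContours(r,0,1)[0] if cv2.contourArea(p)>60]); print(cv2.boundingRect(q),cv2.minAreaRect(np.array([onplane(c,p[0],.017)[:2] for p in q],np.float32)))
E
```

```text
[array([361.8, 150.9]), array([421.2, 150.8]), array([415.3, 208.3]), array([358.4, 208.5])]Traceback (most recent call last):
  File "<stdin>", line 9, in <module>
    return _nx.concatenate(arrs, 0, dtype=dtype, casting=casting)
           ~~~~~~~~~~~~~~~^^^^^^^^^^^^^^^^^^^^^^^^^^^^^^^^^^^^^^^
ValueError: need at least one array to concatenate
```

The timer's outline, about (360–420, 151–208), matches the outline expected for a centred, square placing: (358–421, 151–208). All five items are in place and the dish and beaker have not moved.

```bash
python3 -c "
from plant import *
print(finish_job())"
```

```text
the job is handed in; nothing more can be done
None
```

Both kits are made up and handed in at about 43 s: camera checks after each placing put all five items within about 1–2 mm of the middle of their printed places, and I left the petri dish and beaker untouched.

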